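# Shut the battery door of a portable receiver

### The job

The portable radio lies on its face with its battery door standing open. Pushing with the fingertips on the outside of the door only, fold it over onto the batteries, press it down flush, and push it along until its tongue is fully tucked beneath the lip and the door stays shut by itself. Do not pinch or force the door, do not lift or shove the radio about, and leave the other things on the desk where they are.

Things in the scene. Friction and masses are not known exactly. Their poses are not given: they have to be found in the camera images.
- radio: Dark grey portable receiver, 170 (x) x 270 (y) x 58 mm high, 1.4 kg, loose, lying face down on rubber bumpers, its flat back up. Origin: centre of its underside; z up; x points from the door's hinge to the lip. Battery recess in the back. In this frame the hinge line runs along y at x = -36, z = 58 mm, the door's middle at y = +20 mm (door not yet pushed along); the lip's edge is at x = +45 mm.
- battery_door (a joint): Hinge of the door, rad. 0 = folded down flush with the radio's back, 1.57 = upright, more = leaning back away from the lip. Stiff (0.03 N m): it stays where it is left. A sprung pack of cells beneath touches the door near the hinge and pushes it up to about 0.2 rad if it is let go untucked; about 5 N just on the hinge side of the ridge presses it down flush, to a stop.
- door_slide (a joint): How far the door with its hinge has been pushed along the radio's +x, towards the lip, m. 0 = back, as when open; 0.008 = fully home at its stop, tongue 6.5 mm beneath the lip. Friction about 2 N. At 0 the tongue passes the lip's edge with 1.5 mm to spare; pushed along too early, the tongue comes down on top of the lip and the door must first go back.
- door_hinge (a point): Point on the hinge line at the middle of the door's width, level with the radio's back, 58 mm above the desk. It turns with the door: x axis from the hinge to the free edge, y along the hinge, z out of the door's outer face (the face that is up when shut). The outer face lies in the hinge line's plane.
- door_edge (a point): Middle of the free edge of the door's plate, on the outer face, 72 mm from the hinge line. The plate is 104 mm wide and, with the black lining on its inside, 3.5 mm thick. From this edge a tongue 56 mm wide and 3 mm thick reaches 7.5 mm farther, 4.5 to 7.5 mm below the outer face. Axes as door_hinge.
- door_ridge (a point): Top of the thumb ridge on the door's outer face: a straight moulded bar parallel to the hinge, 60 mm long, 6 mm wide, 4 mm high, its middle 61 mm from the hinge line. Push against its hinge side to slide the door. Axes as door_hinge.
- lip (a point): Middle of the edge of the retaining lip, on its top face: a moulded rim of the case, 80 mm long, 4 mm thick, its top 1.5 mm above the radio's back and its underside 2 mm above the tongue of the closed door. Axes as radio.
- cell_a: Spare battery cell standing upright near the radio, 26 mm across, 49 mm high. Origin: centre of its underside. Leave alone.
- cell_b: A second spare cell, the same. Leave alone.
- screwdriver: Screwdriver with black handle, 190 mm long, lying near the radio; origin under its middle. Leave alone.
- connector: Small steel coaxial plug standing on end, 18 mm across, 41 mm high; origin: centre of its underside. Leave alone.
- mic_set: Black hand microphone, about 110 x 56 x 27 mm, lying flat; origin under the middle of its head. Leave alone.
- mug: White mug, 82 mm across, 95 mm high; origin: centre of its underside. Leave alone.
- keyer_paddle: Morse paddle on a heavy steel base 85 x 70 mm, 46 mm high; origin: centre of its underside. Leave alone.
- log_book: Dark hard-covered log book, 155 x 215 x 14 mm, with a pen on it; origin: centre of its underside. Leave alone.

How it is judged:
By the outcome, as a careful person would: the job done as asked, in the order asked, and still so for the second after the job is handed in, with the robot touching nothing.
It also fails if it takes over 35 s, if anything falls off the work surface, if the arm or the gripper's body presses on something with over 40 N, if the wrist force passes 120 N, or if a joint passes its speed limit or range.

### The arm

A 6-joint arm with a two-finger parallel gripper is mounted at the origin on the work surface. World frame = base frame: x ahead of the robot, y to its left, z up, the work surface at z = 0. Lengths are in m, angles in rad, forces in N, time in s.
With the tool pointing down it reaches from about 0.35 to 0.8 m from the base axis. Payload 7.3 kg.
Tool frame: the origin (TCP) lies between the finger pads; the fingertips stand 25 mm ahead of it and the grasp point (between the pads) lies 6 mm ahead of it (r.tip_extent is the distance from the TCP to the fingertips, in m); z points along the fingers, y is the direction in which the jaws open and shut (so a half turn about z gives the same grasp; the last joint's range is limited). The gripper opens to 85 mm and grips with 20 to 120 N. Pads are 22 mm wide; open, the fingers measure 114 mm over their backs; the gripper's body (76 mm by 85 mm) begins 54 mm behind the grasp point. The pads swing forward as they close: fully open they stand 13 mm farther back than shut.
Start: joints at [-1.387, 0.342, 1.524, -0, 1.275, -0.146], TCP at [0.17, -0.497, 0.256] pointing down, gripper open.
Joint ranges: [-2.53, 2.53], [-0.77, 2.02], [0.04, 2.7], [-1, 4.14], [0.28, 2.66], [-3.11, 3.11]. Speed limits (rad/s): [2.57, 2.57, 3.14, 3.14, 3.14, 3.14].

### API

Orientations are given as a unit quaternion [x, y, z, w].
In Python, from workcell import r, command_gripper, optics gives the robot as it stands. The module is installed in compiled form; this text tells all that it offers. Calls block until the motion is done:
- r.reach(position, orientation): joint-space move of the TCP to a pose.
- r.move_straight(position, orientation=None, speed=0.15, max_force=None): straight line of the TCP; orientation=None keeps the orientation; speed is the mean speed in m/s. With max_force (N) it stops when the force on the tool has changed by that much, and returns True; else False.
- r.movej(angles): joint-space move.
- command_gripper(opening, force=None): finger opening in m; force is the grip in N (None keeps the last); returns when the fingers have stopped.
- r.hold(seconds).
- r.solve_ik(position, orientation): joint angles nearest the present ones, or None.
- r.read_state(): the state.
- optics.get_image(name): name is "side" or "top"; returns (picture, depth): 384x512x3 uint8, red, green, blue; 384x512 float32, m along the optical axis (not along the pixel's ray), 0 where there is no reading.
- optics.camera_model(name): a dict with "K" (3x3 intrinsics, pixels), "R" (3x3) and "t" (3): a world point X has camera coordinates R X + t. Camera axes: x right, y down, z forward; pixel columns grow to the right and rows downward; lengths in m; the calibration is good to about 2 mm. A picture is of the moment at which its call begins. camera_model takes no time and is no camera call.
A pose or a line that the arm cannot do raises r.PlanningError and nothing moves.
- r.finish_job(): hands the job in, once; it reports no verdict.
The state is a dict: "time_s": time; "joint_positions": joint angles; "dq": joint speeds; "tau": joint torques, N m; "eef_pos": TCP position; "eef_rot": TCP orientation; "contact_force": force on the tool from outside, world axes, zero at the start; "torque": the same for the moment, N m; "grip_width": finger opening in m.
Only numpy, scipy, OpenCV 4.12 (cv2) and the standard library are available. Lean on these libraries where they do the work, as an engineer would, in place of code of your own. Each camera call takes 0.05 s, during which the arm holds its last target. There are 200 camera calls.

## Working session

There is one attempt and no reset: what is moved stays moved. The work goes in short steps, each a Python script; the robot and the scene stay as the last script left them, time stands still between calls to the robot, and variables do not carry over. Pictures are saved under pics/ and viewed, about 8 in all and at most 12, crops included, and the job is handed in when it is done.

```bash
mkdir -p pics; cat > h.py <<'E'
import numpy as np, cv2
from workcell import r, command_gripper, optics
def snap(n,f):
    p,d=optics.get_image(n); cv2.imwrite(f'pics/{f}.png',p[:,:,::-1]); np.save(f'pics/{f}.npy',d); return p,d
def cloud(n,d):
    c=optics.camera_model(n);K,R,t=c['K'],c['R'],c['t']
    v,u=np.mgrid[:d.shape[0],:d.shape[1]]
    P=np.stack([(u-K[0,2])/K[0,0]*d,(v-K[1,2])/K[1,1]*d,d],-1)
    W=(P-t)@R; W[d==0]=np.nan; return W
E
python3 - <<'E'
from h import *
a,_=snap('top','t0');b,_=snap('side','s0')
print(r.read_state()['eef_rot'],r.tip_extent,r.read_state()['time_s'])
for n in('top','side'):
    c=optics.camera_model(n);print(n,-c['R'].T@c['t'],c['R'][2])
E
```

```text
[ 9.86434527e-01  1.64153659e-01 -2.30452021e-05 -7.07304583e-04] 0.025 0.1
top [ 0.40129724 -0.01802224  1.12155849] [ 0.12590013  0.00148761 -0.99204181]
side [-0.02859002  0.53858032  0.86236949] [ 0.51603582 -0.4957801  -0.69850492]
```

View pics/t0.png

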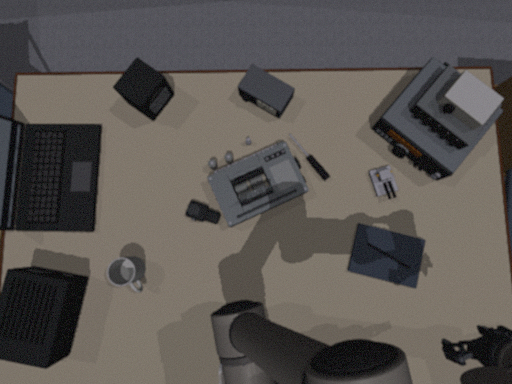

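View pics/s0.png

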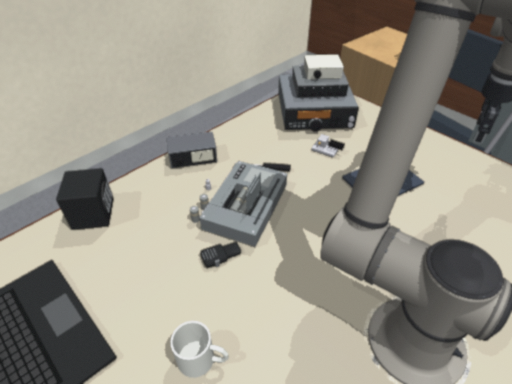

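The radio shows at about (257,183) in the top view and (245,203) in the side view. The cells are at its left-top edge and the mic is on its left. Next I'll enlarge it and use the depth.

```bash
python3 - <<'E'
from h import *
a=cv2.imread('pics/t0.png')[125:240,175:340];b=cv2.imread('pics/s0.png')[150:265,180:300]
a=cv2.resize(a,None,fx=4.6,fy=4.6,interpolation=3)
cv2.imwrite('pics/c0.png',a)
b=cv2.resize(b,None,fx=5,fy=5,interpolation=3); cv2.imwrite('pics/c1.png',b)
for n,f in(('top','t0'),('side','s0')):
    W=cloud(n,np.load(f'pics/{f}.npy')); 
    m=(W[...,0]>.38)&(W[...,0]<.75)&(abs(W[...,1])<.25)
    P=W[m&(W[...,2]>.045)&(W[...,2]<.064)][:,:2].astype(np.float32)
    print(n,len(P),cv2.minAreaRect(P))
    q=W[m&(W[...,2]>.068)]; print(len(q),q.min(0),q.max(0)); 
    c=np.cov(q[:,:2].T);print(np.linalg.eigh(c))
    hi=m&(W[...,2]>.068); v,u=np.nonzero(hi); print(u.min(),u.max(),v.min(),v.max())
    z=P; 
E
```

```text
top 4453 ((0.5983210802078247, -0.004990816116333008), (0.2166992872953415, 0.28102943301200867), 23.74148941040039)
189 [ 0.51367516 -0.05258415  0.06921353] [0.55893727 0.04174586 0.13978174]
EighResult(eigenvalues=array([8.35883463e-06, 7.78293252e-04]), eigenvectors=array([[-0.91435795, -0.40490684],
       [-0.40490684,  0.91435795]]))
240 272 185 203
side 3472 ((0.6002192497253418, -0.005837932229042053), (0.21678395569324493, 0.28628745675086975), 23.542648315429688)
303 [ 0.51524119 -0.05281214  0.06821451] [0.56030783 0.0435048  0.13828706]
EighResult(eigenvalues=array([5.52456729e-06, 8.79518234e-04]), eigenvectors=array([[-0.91522446, -0.4029444 ],
       [-0.4029444 ,  0.91522446]]))
246 260 172 211
```

View pics/c0.png

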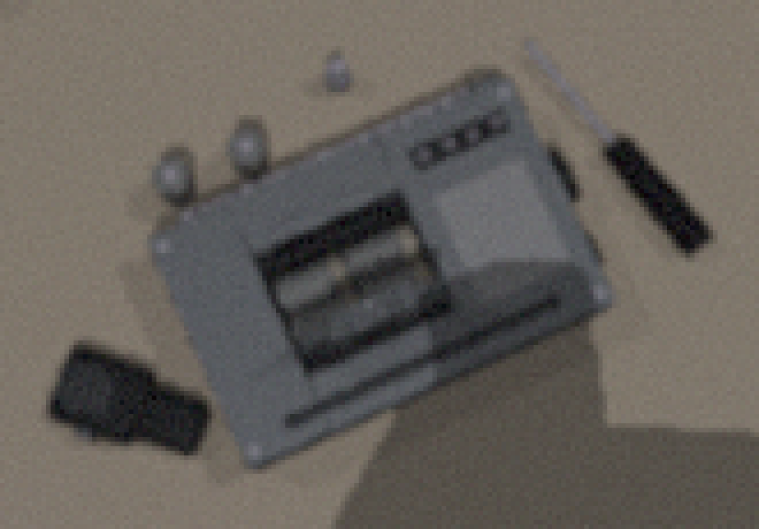

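View pics/c1.png

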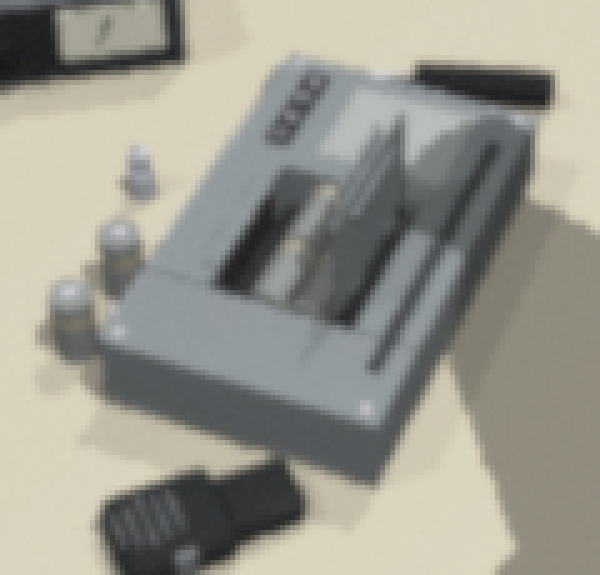

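The door stands about upright. Its hinge is on the robot side (top crop: recess bottom edge near (310,365)–(445,305)), and the lip lies on the far side. Next I'll fit the numbers in the radio frame.

```bash
python3 - <<'E'
from h import *
yaw=np.radians(23.7);c,s=np.cos(yaw),np.sin(yaw);ex=np.array([c,s]);ey=np.array([-s,c])
np.set_printoptions(precision=4,suppress=True)
for n,f in(('top','t0'),('side','s0')):
    W=cloud(n,np.load(f'pics/{f}.npy'))
    X=W[...,:2]@ex;Y=W[...,:2]@ey;Z=W[...,2]
    m=(W[...,0]>.38)&(W[...,0]<.75)&(abs(W[...,1])<.25)
    t=m&(abs(Z-.058)<.004)
    print(n,'back z',np.median(Z[t]))
    # extents in X by slabs of Y, in Y by slabs of X
    for y in np.arange(-.37,-.09,.02):
        k=t&(abs(Y-y)<.008); 
        if k.sum()>5: print('Y%.2f'%y,np.percentile(X[k],[0,100]),k.sum(),end=';')
    print()
    for x in np.arange(.44,.66,.02):
        k=t&(abs(X-x)<.008)
        if k.sum()>5: print('X%.2f'%x,np.percentile(Y[k],[0,100]),end=';')
    print()
    d=m&(Z>.066)
    for z in np.arange(.065,.145,.01):
        k=d&(abs(Z-z)<.005)
        if k.any(): print('z%.3f'%z,'X',np.percentile(X[k],[0,50,100]),'Y',np.percentile(Y[k],[0,100]),k.sum())
    p=np.polyfit(Z[d],X[d],1);print('slope',p, 'hinge X',np.polyval(p,.058),'ang',np.pi/2-np.arctan(p[0]))
E
```

```text
top back z 0.058035891509209556
Y-0.37 [0.4393 0.6071] 198;Y-0.35 [0.4384 0.6109] 264;Y-0.33 [0.4386 0.607 ] 256;Y-0.31 [0.4382 0.6075] 255;Y-0.29 [0.4378 0.6079] 272;Y-0.27 [0.438  0.6085] 181;Y-0.25 [0.4377 0.6078] 164;Y-0.23 [0.4376 0.6079] 169;Y-0.21 [0.4375 0.6076] 171;Y-0.19 [0.4378 0.6068] 178;Y-0.17 [0.4383 0.6066] 173;Y-0.15 [0.4376 0.607 ] 269;Y-0.13 [0.4382 0.6057] 270;Y-0.11 [0.4378 0.6063] 219;
X0.44 [-0.3733 -0.1054];X0.46 [-0.3742 -0.1054];X0.48 [-0.3743 -0.1047];X0.50 [-0.3735 -0.1052];X0.52 [-0.3737 -0.1057];X0.54 [-0.3745 -0.1053];X0.56 [-0.3745 -0.1051];X0.58 [-0.3737 -0.1046];X0.60 [-0.3737 -0.1046];
z0.065 X [0.4534 0.487  0.4876] Y [-0.2594 -0.1781] 10
z0.075 X [0.4866 0.4872 0.4879] Y [-0.2713 -0.1687] 19
z0.085 X [0.4871 0.4875 0.488 ] Y [-0.2711 -0.1727] 16
z0.095 X [0.4873 0.4877 0.4882] Y [-0.2677 -0.17  ] 9
z0.105 X [0.4878 0.4881 0.4886] Y [-0.2706 -0.174 ] 7
z0.115 X [0.4844 0.4882 0.489 ] Y [-0.2676 -0.1688] 17
z0.125 X [0.4846 0.4889 0.4934] Y [-0.2714 -0.1726] 71
z0.135 X [0.4885 0.4935 0.4966] Y [-0.2672 -0.1701] 47
slope [0.0966 0.4782] hinge X 0.48
[... 480 characters left out ...]
 [-0.3752 -0.1053];X0.48 [-0.3753 -0.1058];X0.50 [-0.3751 -0.1049];X0.52 [-0.3733 -0.1056];X0.54 [-0.3751 -0.1053];X0.56 [-0.3759 -0.1058];X0.58 [-0.3736 -0.1052];X0.60 [-0.3765 -0.1044];
z0.065 X [0.4889 0.4901 0.4912] Y [-0.2703 -0.1686] 16
z0.075 X [0.4887 0.4902 0.4917] Y [-0.2727 -0.1684] 34
z0.085 X [0.4895 0.4904 0.4924] Y [-0.2719 -0.1697] 39
z0.095 X [0.489  0.4907 0.4921] Y [-0.2713 -0.1694] 39
z0.105 X [0.4894 0.4908 0.4919] Y [-0.2736 -0.1696] 35
z0.115 X [0.4871 0.4912 0.4923] Y [-0.2729 -0.1699] 32
z0.125 X [0.4859 0.4915 0.4985] Y [-0.2721 -0.1679] 79
z0.135 X [0.4905 0.4962 0.4994] Y [-0.259  -0.1817] 37
slope [0.0578 0.4853] hinge X 0.48866205755481773 ang 1.5131076940817179
```

```bash
cat >> h.py <<'E'
yaw=np.radians(23.7);c,s=np.cos(yaw),np.sin(yaw);ex=np.array([c,s]);ey=np.array([-s,c])
HX,HY,HZ=.488,-.220,.058
Q=[np.cos(yaw/2),np.sin(yaw/2),0,0]
def tip(xf,z):  # front-lower tip corner: xf from hinge along radio x, z above radio back -> TCP
    return np.r_[(HX+xf-.011)*ex+HY*ey, HZ+z+r.tip_extent]
def st(l=''):
    S=r.read_state();p=np.array(S['eef_pos'])
    print(l,'t%.2f'%S['time_s'],'xf %.4f z %.4f'%(p[:2]@ex-HX+.011,p[2]-HZ-r.tip_extent),'F',np.round([S['contact_force'][:2]@ex,S['contact_force'][:2]@ey,S['contact_force'][2]],2),flush=True)
E
python3 - <<'E'
from h import *
print(r.solve_ik(tip(-.03,.13),Q))
command_gripper(0,20); print(r.tip_extent,r.read_state()['grip_width'])
r.reach(tip(-.03,.13),Q); st('hover')
r.move_straight(tip(-.02,.048)); st('down')
rho=.048
for th in np.arange(1.6,.2,-.17):
    if r.move_straight(tip(rho*np.cos(th),rho*np.sin(th)),speed=.08,max_force=8): st('STOP'); break
    st('%.2f'%th)
snap('side','s1');b=cv2.imread('pics/s1.png')[120:265,180:330];cv2.imwrite('pics/s1c.png',cv2.resize(b,None,fx=4,fy=4,interpolation=3))
E
```

```text
[-1.97678774e-01  3.34286944e-01  1.66364995e+00 -4.44089210e-16
  1.14365576e+00  9.59474520e-01]
0.025 -0.00017552300125639095
hover t2.94 xf -0.0303 z 0.1301 F [0.02 0.28 0.19]
down t3.64 xf -0.0198 z 0.0486 F [-0.09 -0.03  0.93]
1.60 t4.03 xf -0.0011 z 0.0484 F [-0.43  0.61 -0.39]
1.43 t4.28 xf 0.0067 z 0.0476 F [ 0.05  0.73 -0.75]
1.26 t4.53 xf 0.0147 z 0.0456 F [ 0.84  0.28 -0.3 ]
1.09 t4.78 xf 0.0223 z 0.0424 F [ 0.03 -0.24  0.05]
0.92 t5.03 xf 0.0292 z 0.0378 F [0.15 0.53 0.02]
0.75 t5.28 xf 0.0352 z 0.0322 F [-0.52  0.53  0.21]
0.58 t5.53 xf 0.0402 z 0.0257 F [ 0.47  0.64 -0.52]
0.41 t5.78 xf 0.0440 z 0.0186 F [-0.35  0.07 -0.24]
0.24 t6.03 xf 0.0464 z 0.0108 F [ 0.21 -0.19  0.62]
```

View pics/s1c.png

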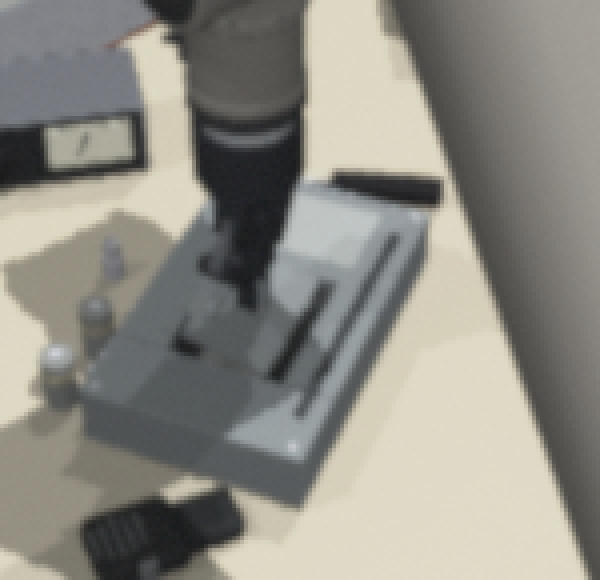

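The door has folded with the tip on its outer face (crop about (250,300)), and the radio hasn't moved. Next I'll press it down until it stops.

```bash
python3 - <<'E'
from h import *
r.move_straight(tip(.048,.005),speed=.04,max_force=12); st('a')
h=r.move_straight(tip(.048,-.004),speed=.02,max_force=12); st('press %s'%h)
r.hold(.3); st('hold')
W=cloud('side',snap('side','s2')[1]); X=W[...,:2]@ex-HX;Y=W[...,:2]@ey-HY;Z=W[...,2]-HZ
for x in np.arange(-.01,.1,.005):
    for lo,hi in((.026,.048),(-.048,-.026)):
        k=(abs(X-x)<.0025)&(Y>lo)&(Y<hi)&(abs(Z)<.03); print('%.3f %.4f %d'%(x,np.median(Z[k]) if k.any() else 9,k.sum()),end=' | ')
    print()
E
```

```text
a t6.39 xf 0.0482 z 0.0050 F [ 0.16 -0.74  0.69]
press True t6.78 xf 0.0488 z -0.0000 F [-1.5   0.55  8.8 ]
hold t7.08 xf 0.0488 z -0.0000 F [-2.01  1.56  9.69]
-0.010 -0.0012 9 | -0.010 -0.0012 9 | 
-0.005 -0.0125 3 | -0.005 -0.0137 3 | 
0.000 -0.0009 15 | 0.000 -0.0006 11 | 
0.005 -0.0001 7 | 0.005 0.0005 6 | 
0.010 -0.0028 16 | 0.010 -0.0009 8 | 
0.015 -0.0018 12 | 0.015 -0.0005 8 | 
0.020 -0.0007 11 | 0.020 -0.0014 10 | 
0.025 -0.0010 10 | 0.025 -0.0011 7 | 
0.030 -0.0011 13 | 0.030 -0.0017 9 | 
0.035 -0.0015 10 | 0.035 -0.0001 7 | 
0.040 -0.0015 12 | 0.040 -0.0022 5 | 
0.045 -0.0007 12 | 0.045 -0.0034 1 | 
0.050 -0.0006 11 | 0.050 9.0000 0 | 
0.055 -0.0003 10 | 0.055 9.0000 0 | 
0.060 -0.0014 11 | 0.060 9.0000 0 | 
0.065 -0.0012 11 | 0.065 9.0000 0 | 
0.070 -0.0013 9 | 0.070 9.0000 0 | 
0.075 -0.0023 2 | 0.075 9.0000 0 | 
0.080 -0.0109 7 | 0.080 9.0000 0 | 
0.085 -0.0014 16 | 0.085 9.0000 0 | 
0.090 -0.0004 10 | 0.090 -0.0001 1 | 
0.095 -0.0015 10 | 0.095 -0.0012 5 |
```

Flush: the door reads level with the back, and the gap to the lip is still open at about 75–82 mm. Next I'll slide it while keeping the light downforce.

```bash
python3 - <<'E'
from h import *
for x in np.arange(.051,.0785,.002):
    h=r.move_straight(tip(x,-.0003),speed=.02,max_force=9); st('slide %s'%h)
    if h: break
r.hold(.3); st('hold')
E
```

```text
slide False t7.38 xf 0.0502 z 0.0000 F [-3.95  0.28  7.71]
slide False t7.63 xf 0.0517 z -0.0001 F [-6.22 -0.3   9.51]
slide False t7.88 xf 0.0536 z -0.0001 F [-5.99 -0.6   9.8 ]
slide False t8.13 xf 0.0556 z -0.0001 F [-6.57  0.48  8.94]
slide False t8.38 xf 0.0575 z -0.0001 F [-6.6   0.11  9.16]
slide False t8.63 xf 0.0594 z -0.0001 F [-6.93 -0.19  9.3 ]
slide False t8.88 xf 0.0614 z -0.0001 F [-6.49  0.27  9.68]
slide False t9.13 xf 0.0634 z -0.0001 F [-6.78  0.84  9.82]
slide False t9.38 xf 0.0654 z -0.0002 F [-5.85  0.05  8.76]
slide False t9.63 xf 0.0670 z -0.0003 F [-6.8  -0.67  9.84]
slide False t9.88 xf 0.0674 z -0.0005 F [-12.99  -0.52  11.18]
slide False t10.13 xf 0.0679 z -0.0008 F [-17.52  -2.36  14.78]
slide False t10.38 xf 0.0691 z -0.0009 F [-21.52  -1.95  14.75]
slide False t10.63 xf 0.0709 z -0.0010 F [-21.61  -0.97  15.51]
hold t10.93 xf 0.0709 z -0.0009 F [-20.67  -2.15  15.39]
```

The stop came at xf ≈ 67 mm. My force limit restarted with every short step, so the push rose to about 21 N, and the radio may have crept a few mm. I'll release now and check.

```bash
python3 - <<'E'
from h import *
r.move_straight(tip(.066,.0),speed=.03); st('back')
r.move_straight(tip(.060,.02),speed=.08); r.move_straight(tip(.03,.15),speed=.2)
r.reach([.3,-.4,.3],Q); st('away')
for n,f in(('top','t3'),('side','s3')):
    p,d=snap(n,f);W=cloud(n,d);W0=cloud(n,np.load('pics/'+f[0]+'0.npy'))
    for w,l in((W0,'before'),(W,'after')):
        X=w[...,:2]@ex;Y=w[...,:2]@ey;Z=w[...,2]
        t=(abs(Z-.058)<.004)&(X>.4)&(X<.64)&(Y>-.42)&(Y<-.08)
        e=[[X[t&(abs(Y-y)<.008)].min(),X[t&(abs(Y-y)<.008)].max()] for y in np.arange(-.35,-.11,.02)]
        f2=[[Y[t&(abs(X-x)<.008)].min(),Y[t&(abs(X-x)<.008)].max()] for x in np.arange(.46,.6,.02)]
        print(n,l,'Xedges',np.round(np.median(e,0),4),'Yedges',np.round(np.median(f2,0),4))
        print('  max z over door',np.nanmax(Z[(X>.49)&(X<.58)&(abs(Y+.22)<.05)&(Z<.15)]))
    X=W[...,:2]@ex-HX;Y=W[...,:2]@ey-HY;Z=W[...,2]-HZ
    print(' prof',[(round(x,3),round(float(np.median(Z[(abs(X-x)<.0025)&(abs(Y)<.025)])),4)) for x in np.arange(-.01,.1,.005)])
a=cv2.resize(cv2.imread('pics/t3.png')[125:240,175:340],None,fx=4,fy=4,interpolation=3)
b=cv2.resize(cv2.imread('pics/s3.png')[150:265,180:300],None,fx=4,fy=4,interpolation=3)[:460]
cv2.imwrite('pics/c3.png',a);cv2.imwrite('pics/c4.png',b)
E
```

```text
back t11.45 xf 0.0659 z 0.0001 F [-1.62 -0.62  5.95]
away t14.43 xf -0.3623 z 0.2168 F [0.96 1.08 0.35]
top before Xedges [0.4379 0.6075] Yedges [-0.3742 -0.1052]
  max z over door 0.1397817368721932
top after Xedges [0.4408 0.6103] Yedges [-0.3737 -0.1043]
  max z over door 0.06849411875428582
 prof [(np.float64(-0.01), -0.0012), (np.float64(-0.005), -0.0124), (np.float64(0.0), -0.0124), (np.float64(0.005), -0.0338), (np.float64(0.01), 0.0001), (np.float64(0.015), -0.0001), (np.float64(0.02), 0.0), (np.float64(0.025), -0.0001), (np.float64(0.03), -0.0007), (np.float64(0.035), 0.0003), (np.float64(0.04), 0.0), (np.float64(0.045), 0.0011), (np.float64(0.05), 0.0011), (np.float64(0.055), 0.0012), (np.float64(0.06), 0.0008), (np.float64(0.065), 0.0015), (np.float64(0.07), 0.0049), (np.float64(0.075), 0.0022), (np.float64(0.08), 0.0015), (np.float64(0.085), 0.0011), (np.float64(0.09), 0.0017), (np.float64(0.095), 0.0006)]
side before Xedges [0.4403 0.6097] Yedges [-0.3751 -0.1053]
  max z over door 0.13828705876204608
side after Xedges [0.4433 0.6128] Yedges [-0.3768 -0.1053]
  max z over door 0.06633247934512654
 prof [(np.float64(-0.01), -0.0005), (np.float64(-0.005), -0.0009), (np.float64(0.0), -0.0132), (np.float64(0.005), -0.014), (np.float64(0.01), -0.0014), (np.float64(0.015), -0.0165), (np.float64(0.02), -0.0012), (np.float64(0.025), -0.0006), (np.float64(0.03), -0.0003), (np.float64(0.035), -0.0), (np.float64(0.04), -0.0008), (np.float64(0.045), -0.0), (np.float64(0.05), 0.0004), (np.float64(0.055), 0.0001), (np.float64(0.06), -0.0003), (np.float64(0.065), 0.0001), (np.float64(0.07), 0.0014), (np.float64(0.075), 0.0044), (np.float64(0.08), 0.0007), (np.float64(0.085), 0.0004), (np.float64(0.09), -0.0002), (np.float64(0.095), -0.0003)]
```

View pics/c3.png

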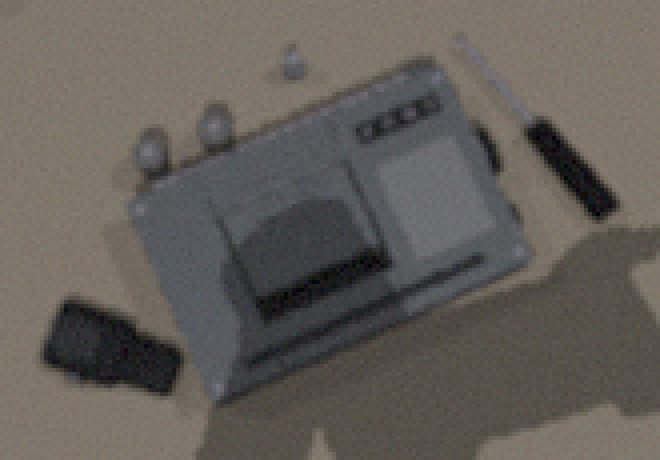

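View pics/c4.png

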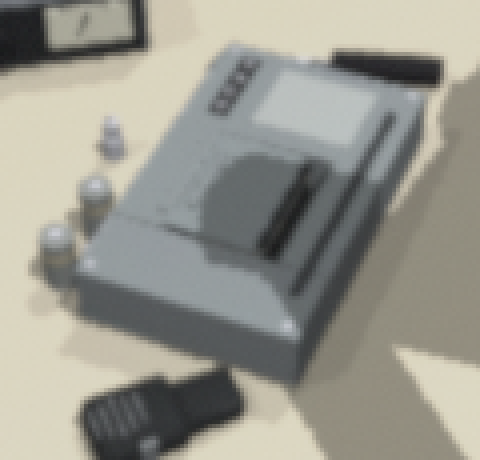

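The door lies shut and flat in both crops, with the dark hinge slot exposed at (325,290) in the top crop. The radio crept about 3 mm. As the tip may have dragged on the way back, I'll measure the slide more closely and check the neighbouring things.

```bash
python3 - <<'E'
from h import *
for n,f,cx in(('top','t3',.52555),('side','s3',.52805)):
    W=cloud(n,np.mean([optics.get_image(n)[1] for _ in range(8)],0)); W0=cloud(n,np.load('pics/'+f[0]+'0.npy'))
    X=W[...,:2]@ex-cx;Y=W[...,:2]@ey+.2395;Z=W[...,2]-HZ
    z0=np.median(Z[(X>.055)&(X<.075)&(abs(Y-.02)<.03)])
    k=(Z-z0>.0025)&(Z<.012)&(abs(Y-.02)<.027)&(X>.015)&(X<.045)
    print(n,'ridge x %.4f (home .033, back .025)'%np.mean(X[k]),np.percentile(X[k],[5,95]),k.sum())
    # trailing edge of plate (hinge at -.028 when home)
    k=(Z>-.003)&(abs(Y-.02)<.045)&(X>-.033)&(X<-.01); print('  plate rear x',np.percentile(X[k],[0,2,10]))
    # hidden objects: depth change outside radio/arm
    for nm,(lo,hi) in {'cells':((.03,.06),(.09,.18)),}.items():
        for w,l in((W0,'b'),(W,'a')):
            Xr=w[...,:2]@ex;Yr=w[...,:2]@ey;k=(w[...,2]>.025)&(w[...,2]<.053)&(Xr>.613)&(Xr<.68)&(Yr>-.24)&(Yr<-.06)
            print('  cells',l,k.sum(),np.round([Xr[k].mean(),Yr[k].mean(),Xr[k].min()],4))
st()
E
```

```text
top ridge x 0.0335 (home .033, back .025) [0.03014087 0.04059124] 39
  plate rear x [-0.0313923  -0.03055766 -0.02888729]
  cells b 143 [ 0.6354 -0.1658  0.6131]
  cells a 173 [ 0.6321 -0.1688  0.6131]
side ridge x 0.0325 (home .033, back .025) [0.03043805 0.03564321] 30
  plate rear x [-0.03211635 -0.03046802 -0.02919854]
  cells b 184 [ 0.6388 -0.1615  0.6146]
  cells a 178 [ 0.6395 -0.1603  0.6184]
 t15.32 xf -0.3631 z 0.2170 F [ 0.   -0.15 -0.04]
```

The ridge is at 33.5 and 32.5 mm, against 33 when home, and the cells haven't moved. I'll do one gentle touch on the ridge, with no downforce and a 5 N limit, to confirm by contact that the door is at its stop.

```bash
python3 - <<'E'
from h import *
r.reach(tip(.055,.06),Q); r.move_straight(tip(.060,.002),speed=.08); st('pre')
h=r.move_straight(tip(.076,.002),speed=.015,max_force=5.5); st('touch %s'%h)
r.move_straight(tip(.060,.003),speed=.05); r.move_straight(tip(.055,.08),speed=.15)
r.reach([.3,-.4,.3],Q); r.hold(.5); st('away')
for n,cx in(('top',.52555),('side',.52805)):
    W=cloud(n,np.mean([optics.get_image(n)[1] for _ in range(8)],0))
    X=W[...,:2]@ex-cx;Y=W[...,:2]@ey+.2395;Z=W[...,2]-HZ
    z0=np.median(Z[(X>.055)&(X<.075)&(abs(Y-.02)<.03)])
    k=(Z-z0>.0025)&(Z<.012)&(abs(Y-.02)<.027)&(X>.015)&(X<.042);print(n,'ridge',X[k].mean(),Z[k].max())
    t=(abs(Z)<.004)&(abs(X)<.12)&(abs(Y)<.17); print('Xedges',np.round(np.median([[X[t&(abs(Y-y)<.008)].min(),X[t&(abs(Y-y)<.008)].max()] for y in np.arange(-.11,.12,.02)],0),4))
r.finish_job()
E
```

```text
pre t18.08 xf 0.0603 z 0.0023 F [-0.38  0.1  -0.24]
touch True t18.82 xf 0.0698 z 0.0013 F [-0.26 -0.59  1.36]
away t22.19 xf -0.3630 z 0.2170 F [0.44 0.67 0.07]
top ridge 0.03302003452645479 0.006372608121986083
Xedges [-0.0846  0.0847]
side ridge 0.03280391218358149 0.0055171065439997904
Xedges [-0.0844  0.0851]
the job is handed in; nothing more can be done
```

The battery door is shut and stays shut by itself with its tongue under the lip, but I nudged the radio about 3 mm while closing it. The job is handed in at about 22 s.

- **How it was done:** With the closed fingertips on the outside of the door only, I folded it over and pressed it flush with about 9 N. I then slid it along by the thumb ridge until it reached its stop.
- **Last checks:** With the arm clear, the ridge measured 33.0 mm (top camera) and 32.8 mm (side camera) from the radio's centre; fully home is 33 mm. The door lies level with the radio's back.
- **Touch on the ridge:** The final gentle touch stopped at 69.8 mm, where I expected a door at its stop (69 mm after the radio's shift). The force read just after that stop was close to zero, so this is only weak support.
- **What went wrong:** I slid the door in short steps, and the force limit restarted with each one. At the stop the push rose to about 21 N, which moved the radio about 3 mm in its +x direction. It did not move noticeably sideways, and the final touch did not move it further.
- **Other things:** The side camera showed the two spare cells where they were, within 1.5 mm. The top camera's reading shifted by 3–4 mm, probably because it was picking up the radio's side wall. I did not measure the other objects. The pictures show the screwdriver, connector and microphone unmoved, and the arm was not commanded near the rest.

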